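# Build the clutch pack up to the mark

## Robot

A 6-joint arm with a two-finger parallel gripper is mounted at the origin on a cart in front of the work surface, level with it; the furniture and walls round the work are solid. World frame = base frame: x ahead of the robot, y to its left, z up, the work surface at z = 0. Lengths are in m, angles in degrees, forces in N, time in s.
With the tool pointing down it reaches from about 0.3 to 0.75 m from the base axis. Payload 8.5 kg.
Tool frame: the origin (TCP) lies midway between the tips of the shut fingers; the grasp point (between the pads) lies 19 mm behind it; z points along the fingers, y is the line along which they close (so a half turn about z gives the same grasp; the last joint's range is limited). The gripper opens to 85 mm and grips with 20 to 120 N. Pads are 22 mm wide; open, the fingers measure 114 mm over their backs; the gripper's body (76 mm by 85 mm) begins 54 mm behind the grasp point. The pads swing forward as they close: fully open they stand 13 mm farther back than shut.
Start: joints at [54.872, 21.807, 74.336, -0, 83.858, -12.336], TCP at [0.213, 0.507, 0.231] pointing down, gripper open.
Joint ranges: [-178.18, 178.18], [-50.72, 133.34], [12.68, 142.11], [-81.47, 261.47], [9.98, 163.14], [-165.26, 165.26]. Speed limits (degrees/s): [136.94, 136.94, 180, 180, 180, 180].

## Interface

Orientations are given as a 3x3 rotation matrix whose columns are the frame's x, y, z axes.
In Python, from rig import monitor, optics, close_job, models gives the robot as it stands.
- The arm moves only by the tool step_arm, never from a script. Its arguments are lists of equal length, an entry for each row: "fingers": the closure, from -1 (fully open) to 1 (shut); "travel": the shift along the tool's x, y, z scaled (see below), a list of three; "twist": the turn about the tool's z scaled (see below). In form: {"fingers": [fingers, ...], "travel": [[tx, ty, tz], ...], "twist": [twist, ...]}. A call has 1 to 10 rows; each row shifts and turns the commanded pose from where the row before left it, along the tool's axes as they then stand; what a row does not reach is not made up. The controller multiplies each number of a shift by 100 mm and each number of a turn by pi rad. A row lasts 1/8 s, in which the tool goes at most 62.5 mm and 10.7 degrees, less where a joint would pass 70% of its speed; a pose out of reach is approached as far as the arm can. A call with a number of a shift or a turn outside -1 to 1 is refused whole. A call with a gripper value outside its range is refused whole. The fingers move at their own pace and stop on an object; "force" is the grip in N (left out, the last holds). Time passes only in rows, so rows that do not move let the fingers close. It gives the time, the measured TCP pose, the force, the opening and the grip force at its end, in the units of the state.
- monitor.observe(): the state, without advancing time (a new reading comes with each control period).
- optics.get_image(name): name is "scene" or "side" or "wrist"; returns (picture, depth): 384x512x3 uint8, blue, green, red; 384x512 float32, m along the optical axis (not along the pixel's ray), 0 where there is no reading.
- optics.get_calibration(name): a dict with "vertical_fov" (degrees; the focal length in pixels is half the picture's height over the tangent of half this angle, whatever the lens; pixels are square), "cx", "cy" (the principal point, pixels), "world_from_camera" (4x4, takes a point from camera to world coordinates). Camera axes: x right, y up, looking along -z (the intrinsics and any distortion apply to the point x, -y, -z); pixel columns grow to the right and rows downward; lengths in m; the calibration is good to about 2 mm. A picture is of the moment at which its call begins: read the wrist's pose just before it. get_calibration takes no time and is no camera call; for the wrist camera it gives the pose at the moment of the call.
- close_job(): hands the job in; it is judged then, once.
Trained networks look in the newest picture that a camera, given by its name, has taken for a name from the list of things; names that differ only in an ending like _2 or _b are one class to them, and where a whole thing is asked for, a point or a joint stands for the part that bears it (a point fixed in the world has none). Each returns a list of dicts, best first, with "confidence" (0 to 1); they miss things now and then, are a little off and sometimes report something else, mostly with a low value. They report only what shows in the picture. A call takes as long as a camera call.
- models.trace(camera, query): "mask" (384x512 bool, what is visible of it) and "point" ([column, row] in pixels, amid what is visible of it).
- models.landmark_of(camera, query): "point" ([column, row] in pixels: a listed point, or the origin of a listed thing).
The state is a dict: "time_s": time; "q": joint angles; "qvel": joint speeds; "joint_efforts": joint torques, N m; "position": TCP position; "tool_rot": TCP orientation; "ft_force": force on the tool from outside, world axes, zero at the start; "wrist_torque": the same for the moment, N m; "grip_width": finger opening in m; "gripper_force": force on a finger pad.
Only numpy, scipy, OpenCV 4.12 (cv2) and the standard library are available. Lean on these libraries where they do the work, as an engineer would, in place of code of your own. Each camera call takes 0.05 s, during which the arm holds its last target. There are 200 camera calls.

## Task

Finish the clutch pack in the slotted aluminium drum: on top of the steel plate that already lies in it, stack a brown friction plate, then one steel plate, then the second brown friction plate, choosing the steel plate whose thickness brings the top of the pack level with the red line on the drum's posts. Lower each plate flat onto the pack instead of dropping it, leave the first steel plate in the drum where it is, and do not knock or shift the bearing, carburettor, spray can and oil filter.

Things in the scene. Friction and masses are not known exactly. Their poses are not given: they have to be found in the camera images.
- drum: Grey aluminium clutch drum fixed on the counter, its yaw varies. Geared flange 90 mm wide, 5 mm thick, its top is the drum floor; a wall 3 mm high joins the four posts. Origin: centre of the underside, z up along the axis. One of the four steel plates already lies centred on the floor as backing plate; which one varies. Posts and slots: see drum_mouth.
- drum_mouth (a point): On the drum axis, level with the post tops, 47 mm above the drum's origin. The posts, 12 mm wide and 6 mm thick, stand at 45, 135, 225, 315 degrees from the drum's x axis, inner faces 29.5 mm from the axis (1.5 mm play round a plate), tops rounded. Four 32 mm wide slots lie on the drum's +x, +y, -x, -y: fingers gripping a plate along drum x or y go down them to the low wall.
- drum_line (a point): On the drum axis at the height of the middle of the red lines painted on the posts: 35 mm above the drum's origin, 30 mm above its floor. A black ring groove runs 2.5 mm above the line. The top face of the finished pack belongs at the red line.
- friction_a: Brown friction plate, 56 mm in diameter, with a 21 mm splined bore (too small for a fingertip: grip it by the rim), lying flat. Origin: centre of the underside, z up. 7 mm thick, brown lining with dark radial grooves, 50 to 100 g. Starts on the mat; identical to friction_b.
- friction_b: Brown friction plate, same as friction_a: 56 mm in diameter, 7 mm thick, about 70 g, origin at the centre of the underside. Starts on the mat.
- steel_thin: Thin steel plate, 56 mm in diameter, with a 21 mm splined bore (too small for a fingertip: grip it by the rim), lying flat. Origin: centre of the underside, z up. 5 mm thick, yellow brass-coloured finish, 90 g. Starts on the mat or in the drum.
- steel_mid_a: Medium steel plate, 56 mm in diameter, with a 21 mm splined bore (too small for a fingertip: grip it by the rim), lying flat. Origin: centre of the underside, z up. 8 mm thick, bright bare steel, 140 g. Starts on the mat or in the drum; identical to steel_mid_b.
- steel_mid_b: Medium steel plate, same as steel_mid_a: 56 mm in diameter, 8 mm thick, bright bare steel, origin at the centre of the underside. Starts on the mat or in the drum.
- steel_thick: Thick steel plate, 56 mm in diameter, with a 21 mm splined bore (too small for a fingertip: grip it by the rim), lying flat. Origin: centre of the underside, z up. 11 mm thick, blue finish, about 200 g. Starts on the mat or in the drum.
- mat: Fixed dark grey rubber mat, 170 (x) x 270 (y) x 5 mm, origin centre of underside, always in one place. On it lie the five other plates and the bearing in two rows of three in random order, neighbours 66 to 100 mm apart, diagonal ones about 117. Nearby: vice 80 mm high (x over 0.54, y -0.04 to 0.21); gauge, 41 mm high, at x 0.40 to 0.45, y over 0.32.
- bearing: Ball bearing lying among the plates on the mat, 42 mm in diameter, 11 mm high, origin at the centre of the underside. Bystander.
- carburettor: Small grey carburettor standing on the counter beyond the mat, 69 x 78 x 74 mm high, origin at the centre of its underside. Bystander.
- spray_can: Green spray can standing upright beyond the mat, 58 mm in diameter, 211 mm high, origin at the centre of its underside. Bystander.
- oil_filter: Orange oil filter standing close to the drum on its right, 115 to 150 mm from its axis, 75 mm in diameter, 87 mm high, origin at the centre of its underside. Bystander.

How it is judged:
By the outcome, as a careful person would: the job done as asked, in the order asked, and still so for the second after the job is handed in, with the robot touching nothing.
It also fails if it takes over 64 s, if anything falls off the work surface, if the arm or the gripper's body presses on something with over 40 N, if the wrist force passes 120 N, or if a joint passes its speed limit or range.

## Working session

There is one attempt and no reset: what is moved stays moved. The work goes in short steps, Python scripts to look and compute and a tool call to move; the robot and the scene stay as the last step left them, time stands still between calls to the robot, and variables do not carry over. Pictures are saved under pics/ and viewed, at most 10 in all, crops included, and the job is handed in when it is done.

Besides the shell and the picture viewer there is one more tool, called after ">>>" by a JSON object that holds its "name" and its "arguments". step_arm: Moves the arm, as the interface text tells. Its arguments: {"type":"object","properties":{"fingers":{"type":"array","items":{"type":"number"}},"travel":{"type":"array","items":{"type":"array","items":{"type":"number"}}},"twist":{"type":"array","items":{"type":"number"}},"force":{"type":"number"}},"required":["fingers","travel","twist"]}

```bash
mkdir -p pics; cat > h.py <<'E'
import numpy as np, cv2
from rig import monitor, optics, close_job, models
def cal(n):
    c=optics.get_calibration(n); f=192/np.tan(np.radians(c["vertical_fov"])/2); return f,c["cx"],c["cy"],np.array(c["world_from_camera"]),c
def cloud(n,d,C=None):
    f,cx,cy,T,_=C or cal(n)
    v,u=np.mgrid[0:384,0:512]
    P=np.stack([(u-cx)/f*d,-(v-cy)/f*d,-d,np.ones_like(d)],-1)@T.T
    return P[...,:3]
E
python3 - <<'E'
from h import *
ims=[]
for n in ["scene","side","wrist"]:
    C=cal(n); p,d=optics.get_image(n); np.savez(f"{n}.npz",p=p,d=d); ims.append(p)
    print(n,{k:v for k,v in C[4].items() if k!="world_from_camera"},C[3].round(3).tolist())
    X=cloud(n,d,C)
    for q in ["drum","friction_a","steel_thin","steel_mid_a","steel_thick","bearing","oil_filter","carburettor","spray_can"]:
        for r in models.trace(n,q):
            m=r["mask"]&(d>0)
            if r["confidence"]>.3: print(q,round(r["confidence"],2),np.round(r["point"]),m.sum(),np.median(X[m],0).round(3) if m.any() else "", X[m].min(0).round(3),X[m].max(0).round(3))
cv2.imwrite("pics/a.png",ims[0]);cv2.imwrite("pics/b.png",ims[1]);cv2.imwrite("pics/c.png",ims[2])
s=monitor.observe();print(s["time_s"],s["position"],s["tool_rot"],s["grip_width"])
E
```

```text
scene {'vertical_fov': 54.09257201571636, 'cx': 253.93100176366247, 'cy': 192.44457562669214} [[0.889, 0.265, -0.373, 0.267], [-0.458, 0.51, -0.729, -0.509], [-0.002, 0.819, 0.574, 0.583], [0.0, 0.0, 0.0, 1.0]]
drum 0.76 [227. 274.] 923 [ 0.452 -0.021  0.007] [ 0.417 -0.107 -0.003] [0.512 0.069 0.078]
drum 0.35 [214. 177.] 180 [0.567 0.34  0.012] [0.54  0.315 0.003] [0.594 0.37  0.015]
friction_a 0.7 [206. 165.] 174 [0.576 0.428 0.011] [0.55  0.403 0.004] [0.603 0.47  0.015]
friction_a 0.69 [225. 193.] 117 [0.572 0.261 0.011] [0.554 0.228 0.004] [0.595 0.28  0.015]
steel_thin 0.59 [195. 198.] 219 [0.485 0.257 0.009] [0.461 0.232 0.003] [0.515 0.292 0.013]
steel_mid_a 0.9 [228. 270.] 369 [ 0.464 -0.01   0.012] [ 0.44  -0.04   0.003] [0.49  0.021 0.049]
steel_mid_a 0.62 [213. 178.] 198 [0.566 0.341 0.012] [0.54  0.315 0.003] [0.594 0.383 0.015]
steel_thick 0.76 [175. 168.] 204 [0.49  0.427 0.015] [0.466 0.404 0.003] [0.519 0.463 0.019]
bearing 0.56 [182. 182.] 137 [0.487 0.34  0.014] [0.467 0.324 0.005] [0.506 0.366 0.018]
oil_filter 0.66 [256. 311.] 2345 [ 0.451 -0.159  0.078] [ 0.423
[... 1643 characters left out ...]
.212]
wrist {'vertical_fov': 62.83895680988579, 'cx': 256.9145889511214, 'cy': 192.37623637351416} [[0.387, -0.873, -0.295, 0.138], [0.922, 0.367, 0.124, 0.539], [0.0, -0.32, 0.947, 0.373], [0.0, 0.0, 0.0, 1.0]]
steel_thin 0.54 [177. 372.] 32 [0.467 0.27  0.009] [0.464 0.265 0.004] [0.471 0.275 0.011]
steel_thick 0.9 [286. 347.] 707 [0.48  0.441 0.015] [0.206 0.404 0.003] [0.516 0.523 0.304]
carburettor 0.55 [286. 344.] 646 [0.48  0.441 0.015] [0.466 0.409 0.004] [0.505 0.462 0.018]
1.5 [0.21305457 0.50703057 0.23132057] [[-9.21928040e-01  3.87361186e-01 -8.22394937e-07]
 [ 3.87361186e-01  9.21928040e-01 -1.47104615e-05]
 [-4.94007286e-06 -1.38805508e-05 -1.00000000e+00]] 0.08557459161490233
```

```bash
python3 - <<'E'
from h import *
a=np.load("scene.npz")["p"];b=np.load("side.npz")["p"]
o=np.vstack([np.hstack([cv2.resize(a[130:330,130:330],(400,400)),cv2.resize(b[130:330,150:350],(400,400))])])
cv2.imwrite("pics/ab.png",o)
# plates via depth: fit circle to points at top height
for n in ["scene","side"]:
    d=np.load(n+".npz")["d"]; X=cloud(n,d)
    for nm,c,z in [("fa",(.578,.43),.012),("fb",(.578,.257),.012),("mid",(.568,.342),.013),("thick",(.49,.43),.016),("thin",(.489,.26),.010),("bear",(.488,.342),.016)]:
        m=(np.hypot(X[...,0]-c[0],X[...,1]-c[1])<.036)&(X[...,2]>z-.004)&(X[...,2]<z+.004)
        (cx,cy),r=cv2.minEnclosingCircle(X[m][:,:2].astype(np.float32))
        lo,hi=np.percentile(X[m][:,:2],[1,99],axis=0)
        print(n,nm,m.sum(),round(cx,4),round(cy,4),round(r,4),((lo+hi)/2).round(4),(hi-lo).round(3),np.median(X[m][:,2]).round(4))
    m=(np.hypot(X[...,0]-.46,X[...,1]-0)<.06)&(X[...,2]>.03)&(X[...,2]<.055); print(n,"posts",m.sum(),X[m].round(3)[::max(1,m.sum()//25)].tolist())
E
```

```text
scene fa 148 0.5771 0.4313 0.0292 [0.5763 0.43  ] [0.052 0.053] 0.0115
scene fb 143 0.5797 0.2548 0.0288 [0.5754 0.2537] [0.044 0.053] 0.0113
scene mid 173 0.5671 0.3427 0.029 [0.5668 0.343 ] [0.052 0.056] 0.0126
scene thick 156 0.4911 0.4337 0.0301 [0.4928 0.4343] [0.052 0.055] 0.0155
scene thin 239 0.4878 0.2601 0.035 [0.4882 0.2611] [0.057 0.056] 0.0094
scene bear 112 0.48 0.3465 0.028 [0.4799 0.346 ] [0.054 0.04 ] 0.0148
scene posts 190 [[0.487, 0.012, 0.046], [0.491, 0.005, 0.047], [0.494, 0.003, 0.045], [0.49, 0.004, 0.043], [0.486, 0.01, 0.037], [0.444, 0.018, 0.046], [0.49, 0.003, 0.038], [0.447, 0.018, 0.042], [0.491, 0.001, 0.037], [0.45, 0.019, 0.037], [0.441, 0.017, 0.04], [0.439, 0.019, 0.036], [0.44, 0.017, 0.034], [0.482, -0.033, 0.047], [0.479, -0.038, 0.047], [0.482, -0.037, 0.042], [0.481, -0.038, 0.041], [0.473, -0.041, 0.044], [0.433, -0.023, 0.044], [0.478, -0.039, 0.037], [0.434, -0.031, 0.048], [0.481, -0.039, 0.032], [0.439, -0.028, 0.04], [0.431, -0.026, 0.039], [0.476, -0.04, 0.031], [0.438, -0.029, 0.036], [0.435, -0.032, 0.037], [0.435, -0.031, 0.031]]
sid
[... 386 characters left out ...]
4884 0.3475] [0.038 0.041] 0.0155
side posts 83 [[0.483, -0.035, 0.048], [0.475, -0.04, 0.047], [0.479, -0.032, 0.048], [0.482, -0.032, 0.043], [0.474, -0.039, 0.041], [0.479, -0.033, 0.04], [0.485, -0.036, 0.033], [0.477, -0.038, 0.034], [0.477, -0.031, 0.034], [0.435, -0.027, 0.048], [0.435, -0.018, 0.05], [0.489, 0.01, 0.049], [0.432, -0.018, 0.048], [0.489, 0.01, 0.045], [0.432, -0.019, 0.044], [0.489, 0.009, 0.042], [0.433, -0.026, 0.035], [0.488, 0.011, 0.039], [0.431, -0.021, 0.035], [0.488, 0.011, 0.036], [0.49, 0.015, 0.034], [0.447, 0.019, 0.046], [0.451, 0.024, 0.044], [0.444, 0.018, 0.042], [0.448, 0.024, 0.042], [0.45, 0.024, 0.037], [0.444, 0.017, 0.035], [0.446, 0.019, 0.032]]
```

View pics/ab.png

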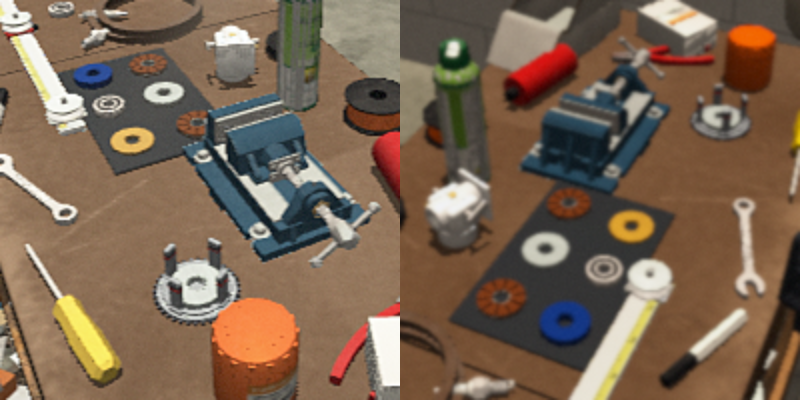

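Picture: three steels lie on the mat (brass, bare, blue), and the plate in the drum is bare steel. So 8+7+8+7=30 mm, which means the middle steel is the remaining bare one at (0.568, 0.343). I'll hover over the drum first to measure it.

>>> {"name": "step_arm", "arguments": {"fingers": [-1,-1,-1,-1,-1,-1,-1,-1,-1,-1], "travel": [[-0.39,-0.38,0],[-0.39,-0.38,0],[-0.39,-0.38,0],[-0.39,-0.38,0],[-0.39,-0.38,0],[-0.39,-0.38,0],[-0.39,-0.38,0],[-0.39,-0.38,0],[-0.39,-0.38,0],[-0.39,-0.38,0]], "twist": [0,0,0,0,0,0,0,0,0,-0.044]}}

```text
time_s: 2.75
position: [0.4259, 0.0038, 0.2316]
tool_rot: [[-0.967, 0.254, 0.001], [0.254, 0.967, -0.0], [-0.001, 0.0, -1.0]]
ft_force: [0.5, 0.9, 1.0]
grip_width: 0.0852
gripper_force: 0.0
```

```bash
cat >> h.py <<'E'
def grab(n="wrist"):
    C=cal(n); s=monitor.observe(); p,d=optics.get_image(n); return p,d,cloud(n,d,C),s,C
def drumfit(X,zlo=.028,zhi=.05,c0=(.462,-.008)):
    from scipy.optimize import least_squares
    r=np.hypot(X[...,0]-c0[0],X[...,1]-c0[1]); m=(r<.045)&(r>.02)&(X[...,2]>zlo)&(X[...,2]<zhi); Q=X[m][:,:2]
    # distance of points to nearest post rectangle (12 wide, r 29.5..35.5), plus top-face means
    def f(p):
        e=Q-p[:2]; a=p[2]+np.pi/4; best=None
        for k in range(4):
            t=a+k*np.pi/2; u=e@[np.cos(t),np.sin(t)]; v=e@[-np.sin(t),np.cos(t)]
            dd=np.hypot(u-.0325,v); best=dd if best is None else np.minimum(best,dd)
        return best/.006
    s=min((least_squares(f,[*c0,y],loss="soft_l1") for y in np.radians([-35,-15,5])),key=lambda s:s.cost)
    return s.x[:2],np.degrees(s.x[2]),m.sum(),s.cost
E
python3 - <<'E'
from h import *
import time
p,d,X,s,C=grab(); np.savez("w1.npz",p=p,d=d,T=C[3]); print(s["time_s"],s["position"].round(4),np.degrees(np.arctan2(s["tool_rot"][1][1],s["tool_rot"][0][1])),s["qvel"])
print(drumfit(X,.04,.055))
print(drumfit(X))
for q in ["drum_mouth","drum_line","drum"]: print([(np.round(r["point"],1),round(r["confidence"],2)) for r in models.landmark_of("wrist",q)][:2])
# annulus outer flange
m=(X[...,2]>.0)&(X[...,2]<.009)&(np.hypot(X[...,0]-.462,X[...,1]+.008)<.06)
m2=(X[...,2]>.009)&(X[...,2]<.02)&(np.hypot(X[...,0]-.462,X[...,1]+.008)<.035)
print("backing plate",m2.sum(),X[m2].mean(0),np.percentile(X[m2],[1,50,99],axis=0).round(4))
print("z counter",np.median(X[...,2][(d>0)&(abs(X[...,2])<.004)]))
cv2.imwrite("pics/w1.png",p)
E
```

```text
2.75 [0.4259 0.0038 0.2316] 75.28094058241881 [-5.07615055e+01  1.50252871e+01 -1.86046026e+01 -7.86888317e-02
  3.41973434e+00 -1.15917176e+02]
(array([ 0.46238966, -0.0095346 ]), np.float64(-15.492930205788843), np.int64(286), np.float64(64.0703315350113))
(array([ 0.46173393, -0.00946508]), np.float64(-15.522226782981162), np.int64(426), np.float64(100.12764663516961))
[(array([254. , 204.4]), 0.69), (array([153.5, 215.4]), 0.43)]
[(array([476.9, 224.3]), 0.74), (array([253.2, 201.1]), 0.6)]
[(array([250.9, 188. ]), 0.87)]
backing plate 1468 [ 0.46328142 -0.00967404  0.01229678] [[ 0.4353 -0.0371  0.0097]
 [ 0.4638 -0.0092  0.0122]
 [ 0.4898  0.0176  0.0185]]
z counter -0.0009381533840258638
```

View pics/w1.png

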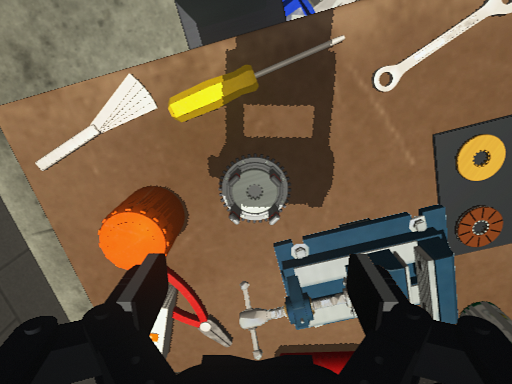

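Picture: the drum is at (254,190) with its four posts clear, the filter is at (140,235), and the mat is at right. The arm was still settling during that image, so I'll take a settled reading.

```bash
cat >> h.py <<'E'
def project(P,C):
    f,cx,cy,T,_=C; q=(np.asarray(P)-T[:3,3])@T[:3,:3]; return np.stack([cx+f*q[:,0]/-q[:,2], cy-f*q[:,1]/-q[:,2]],1)
def disc(X,c,zt,tol=.003,R=.034):
    """centre of a flat disc top near c at height zt, filled contour"""
    from scipy.optimize import least_squares
    m=(np.hypot(X[...,0]-c[0],X[...,1]-c[1])<R)&(abs(X[...,2]-zt)<tol)
    cs,_=cv2.findContours(m.astype(np.uint8),cv2.RETR_EXTERNAL,cv2.CHAIN_APPROX_NONE)
    k=max(cs,key=cv2.contourArea)[:,0]; Q=X[k[:,1],k[:,0],:2]
    s=least_squares(lambda p:np.hypot(*(Q-p[:2]).T)-p[2],[*c,.028],loss="soft_l1",f_scale=.001)
    return s.x.round(4),m.sum(),np.median(X[m][:,2]).round(4),np.abs(s.fun).mean().round(4)
E
python3 - <<'E'
from h import *
optics.get_image("wrist")
p,d,X,s,C=grab(); np.savez("w2.npz",p=p,d=d,T=C[3]); print(s["time_s"],s["position"].round(4),np.abs(s["qvel"]).max())
for z in [(.044,.055),(.04,.055),(.03,.055)]: print(drumfit(X,*z))
print("flange",disc(X,(.462,-.0095),.006,.004,.052))
print("plate",disc(X,(.462,-.0095),.0125,.0035,.029))
n="scene";a=np.load("scene.npz");
for n in ["scene","side"]: print(n,drumfit(cloud(n,np.load(n+".npz")["d"]),.044,.055))
# plates visible
for nm,c,z in [("thin",(.488,.26),.01),("fb",(.58,.255),.012)]: print(nm,disc(X,c,z))
m=(X[...,2]>.04)&(X[...,0]>.5)&(X[...,0]<.68)&(X[...,1]<.24)&(X[...,1]>.1)
print("vice ymax",np.percentile(X[m][:,1],[90,99,100]).round(3)); 
m=(X[...,2]>.015)&(X[...,2]<.1)&(X[...,0]>.54)&(X[...,0]<.64)&(X[...,1]<.235)&(X[...,1]>.1)
for lo,hi in [(.54,.56),(.56,.58),(.58,.6),(.6,.62)]:
    k=m&(X[...,0]>lo)&(X[...,0]<hi); print(lo,X[k][:,1].max().round(3) if k.any() else None, X[k][:,2].max().round(3) if k.any() else None)
for r in models.trace("wrist","oil_filter")[:1]:
    m=r["mask"]&(X[...,2]>.08); print("filter",X[m].mean(0).round(3))
E
```

```text
3.0 [0.4251 0.0059 0.2313] 1.498107627150176
(array([ 0.4626776 , -0.00967357]), np.float64(-15.718327357718438), np.int64(227), np.float64(47.10229767127585))
(array([ 0.46239704, -0.00963868]), np.float64(-15.407331586988255), np.int64(289), np.float64(65.46268934134082))
(array([ 0.46177708, -0.00945496]), np.float64(-15.514495930734), np.int64(406), np.float64(94.68256720487216))
flange (array([ 0.4624, -0.0098,  0.0418]), np.int64(1771), np.float64(0.0047), np.float64(0.0023))
plate (array([ 0.4632, -0.0099,  0.0271]), np.int64(1360), np.float64(0.0122), np.float64(0.0007))
scene (array([ 0.4615216 , -0.00965723]), np.float64(-14.882104317568167), np.int64(63), np.float64(13.081246713590025))
side (array([ 0.46298845, -0.00679094]), np.float64(-17.504205951425114), np.int64(28), np.float64(6.775885697832523))
thin (array([0.4914, 0.2585, 0.0274]), np.int64(1582), np.float64(0.0091), np.float64(0.0004))
fb (array([0.5815, 0.2532, 0.0274]), np.int64(1302), np.float64(0.0112), np.float64(0.0004))
vice ymax [0.18  0.186 0.196]
0.54 0.183 0.024
0.56 0.205 0.08
0.58 0.186 0.08
0.6 0.186 0.081
filter [ 0.456 -0.137  0.088]
```

>>> {"name": "step_arm", "arguments": {"fingers": [-1,-1,-1,-1,-1,-1,-1,-1,-1,-1], "travel": [[0,0.55,0],[0,0.55,0],[0,0.55,0],[0,0.55,0],[0,0.55,0],[0,0.55,0],[0,0.55,0],[0,0.55,0],[0,0.16,0],[0,0,0]], "twist": [0.004,0,0,0,0,0,0,0,0,0]}}

```text
time_s: 4.35
position: [0.546, 0.4469, 0.2306]
tool_rot: [[-0.964, 0.266, -0.001], [0.266, 0.964, -0.0], [0.001, -0.001, -1.0]]
ft_force: [0.4, -0.5, 0.7]
grip_width: 0.0856
gripper_force: 0.0
```

```bash
python3 - <<'E'
from h import *
optics.get_image("wrist");optics.get_image("wrist")
p,d,X,s,C=grab(); np.savez("w3.npz",p=p,d=d,T=C[3]); R=np.array(s["tool_rot"]);P=np.array(s["position"]);print(s["time_s"],P.round(4),np.abs(s["qvel"]).max(),np.degrees(np.arctan2(R[1,1],R[0,1])),s["ft_force"])
for nm,c,z in [("fa",(.5785,.4315),.0115),("mid",(.568,.343),.0125),("thick",(.494,.435),.0155)]:
    r=disc(X,c,z); print(nm,r, "tool delta",(R.T@(np.array([*r[0][:2],0])-P)).round(4))
print("mat z",np.median(X[...,2][(abs(X[...,0]-.535)<.02)&(abs(X[...,1]-.39)<.01)]))
E
```

```text
4.45 [0.5465 0.4451 0.2315] 1.0149321959003657 74.44493056480164 [ 0.34824546  0.58467594 -0.42722059]
fa (array([0.579 , 0.4306, 0.0274]), np.int64(1437), np.float64(0.0112), np.float64(0.0003)) tool delta [-0.0352 -0.0052  0.2315]
mid (array([0.5692, 0.3428, 0.0275]), np.int64(1398), np.float64(0.0122), np.float64(0.0003)) tool delta [-0.0493 -0.0924  0.2315]
thick (array([0.4954, 0.4345, 0.0274]), np.int64(1772), np.float64(0.0151), np.float64(0.0003)) tool delta [ 0.0464 -0.0238  0.2315]
mat z 0.29704590970615397
```

>>> {"name": "step_arm", "arguments": {"fingers": [-0.6,-0.6,-0.6,-0.6,-0.6,-0.6,-0.6,-0.6,-0.6], "travel": [[-0.35,-0.05,0.2],[0,0,0.5],[0,0,0.5],[0,0,0.4],[0,0,0.3],[0,0,0.2],[0,0,0.1],[0,0,0],[0,0,0]], "twist": [0,0,0,0,0,0,0,0,0]}}

```text
time_s: 5.62
position: [0.5802, 0.4309, 0.0127]
tool_rot: [[-0.963, 0.269, 0.002], [0.269, 0.963, 0.001], [-0.001, 0.001, -1.0]]
ft_force: [-0.4, 0.9, -0.3]
grip_width: 0.0681
gripper_force: 0.0
```

>>> {"name": "step_arm", "arguments": {"fingers": [-0.6,-0.6,1,1,1,1,1], "travel": [[0,0,0.05],[0,0,0.04],[0,0,0],[0,0,0],[0,0,0],[0,0,0],[0,0,0]], "twist": [0,0,0,0,0,0,0], "force": 45}}

```text
time_s: 6.5
position: [0.5797, 0.4308, 0.0023]
tool_rot: [[-0.963, 0.269, 0.0], [0.269, 0.963, 0.0], [-0.0, 0.0, -1.0]]
ft_force: [-0.8, 0.6, 0.2]
grip_width: 0.0535
gripper_force: 47.4
```

>>> {"name": "step_arm", "arguments": {"fingers": [1,1,1,1,1,1], "travel": [[0,0,-0.1],[0,0,-0.4],[0,0,-0.5],[0,0,-0.3],[0,0,0],[0,0,0]], "twist": [0,0,0,0,0,0]}}

```text
time_s: 7.25
position: [0.5791, 0.4305, 0.131]
tool_rot: [[-0.963, 0.269, -0.002], [0.269, 0.963, -0.001], [0.002, -0.002, -1.0]]
ft_force: [-0.8, 0.0, -1.0]
grip_width: 0.0532
gripper_force: 47.6
```

```bash
cat >> h.py <<'E'
def held(name):
    from scipy.optimize import least_squares
    optics.get_image("wrist")
    p,d,X,s,C=grab(); R=np.array(s["tool_rot"]);P=np.array(s["position"])
    L=(X-P)@R   # tool frame
    m=(abs(L[...,1])<.03)&(abs(L[...,0])<.05)&(L[...,2]>-.03)&(L[...,2]<.01)&(d>0)
    print(s["time_s"],P.round(4),"w",round(s["grip_width"],4),"ft",np.round(s["ft_force"],2))
    Q=L[m]; print(m.sum(),"z pct",np.percentile(Q[:,2],[2,10,30,50,70,90,98]).round(4),"x",np.percentile(Q[:,0],[1,99]).round(4))
    k=m&(abs(L[...,1])<.022)
    A=np.c_[L[k][:,:2],np.ones(k.sum())]; c,*_=np.linalg.lstsq(A,L[k][:,2],rcond=None); res=L[k][:,2]-A@c; g=abs(res)<.0015
    c,*_=np.linalg.lstsq(A[g],L[k][g,2],rcond=None); print("plane tilt deg",np.degrees(c[:2]).round(2),"top z tool",c[2].round(4))
    mk=(abs(L[...,2]-(L[...,:2]@c[:2]+c[2]))<.003)&m
    cs,_=cv2.findContours(mk.astype(np.uint8),cv2.RETR_EXTERNAL,cv2.CHAIN_APPROX_NONE); kk=max(cs,key=cv2.contourArea)[:,0]; B=L[kk[:,1],kk[:,0],:2]; B=B[abs(B[:,1])<.024]
    f=least_squares(lambda p:np.hypot(*(B-p).T)-.0277,[0,0],loss="soft_l1",f_scale=.001); print("centre in tool",f.x.round(4),"res",np.abs(f.fun).mean().round(4),len(B))
    cv2.imwrite(f"pics/{name}.png",p); return p
E
python3 -c "
from h import *
held('w4')"
```

```text
7.3 [0.579  0.4305 0.1305] w 0.0535 ft [-0.5   0.   -1.44]
10027 z pct [-0.0272 -0.0135 -0.0092 -0.0089 -0.0085 -0.0078 -0.0044] x [-0.025   0.0278]
plane tilt deg [ 0.25 -0.09] top z tool -0.0088
centre in tool [ 0.0007 -0.0004] res 0.0003 214
```

View pics/w4.png

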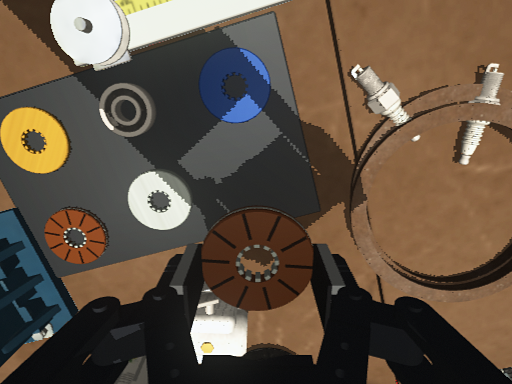

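Picture: plate held flat and centred between the pads (258,260); the others are undisturbed. Carry it to the drum.

>>> {"name": "step_arm", "arguments": {"fingers": [1,1,1,1,1,1,1,1,1,1], "travel": [[0,-0.4,0],[0,-0.5,0],[0,-0.5,0],[0,-0.5,0],[0,-0.5,0],[0,-0.5,0],[0,-0.5,0],[0,-0.5,0],[0,-0.5,0],[-0.07,-0.15,0]], "twist": [0,0,0,0,0,0,0,0,0,0]}}

```text
time_s: 8.6
position: [0.4631, -0.0112, 0.1317]
tool_rot: [[-0.962, 0.271, -0.002], [0.271, 0.962, 0.0], [0.002, -0.0, -1.0]]
ft_force: [0.7, 1.4, -0.0]
grip_width: 0.0536
gripper_force: 47.7
```

```bash
python3 - <<'E'
from h import *
for n in range(5): optics.get_image("wrist")
held('w5')
p,d,X,s,C=grab(); P=np.array(s["position"]);R=np.array(s["tool_rot"]);print(P.round(4),s["qvel"].max(),np.degrees(np.arctan2(R[1,1],R[0,1])),s["ft_force"])
for z in [(.044,.055),(.03,.055)]: print(drumfit(X,*z))
for n in ["scene","side"]:
    p,d=optics.get_image(n); cv2.imwrite(f"pics/{n}5.png",p)
print((R.T@(np.array([.4626,-.0097,0])-P)).round(4))
E
```

```text
8.9 [ 0.4641 -0.0082  0.1321] w 0.0536 ft [-0.08  0.44 -0.34]
10018 z pct [-0.027  -0.0132 -0.0093 -0.0089 -0.0086 -0.0079 -0.0046] x [-0.0249  0.0278]
plane tilt deg [ 0.28 -0.08] top z tool -0.0089
centre in tool [ 0.0008 -0.0004] res 0.0003 214
[ 0.4642 -0.0082  0.1321] 0.09699951019499307 74.50426492232788 [-0.36039117 -0.29520277 -0.19759202]
(array([ 0.4628434 , -0.00962542]), np.float64(-15.379697595268357), np.int64(259), np.float64(54.38966066993265))
(array([ 0.46168814, -0.00963968]), np.float64(-16.337080232964585), np.int64(396), np.float64(97.06857460399058))
[ 0.001  -0.0019  0.1321]
```

>>> {"name": "step_arm", "arguments": {"fingers": [1,1,1,1,1,1,1,1], "travel": [[0,-0.015,0.2],[0,0,0.3],[0,0,0.2],[0,0,0.06],[0,0,0.06],[0,0,0.06],[0,0,0.06],[0,0,0]], "twist": [0,0,0,0,0,0,0,0]}}

```text
time_s: 10.1
position: [0.4636, -0.0107, 0.0381]
tool_rot: [[-0.963, 0.269, -0.0], [0.269, 0.963, 0.0], [0.001, 0.0, -1.0]]
ft_force: [-0.4, 0.2, -1.8]
grip_width: 0.053
gripper_force: 47.7
```

```bash
python3 - <<'E'
from h import *
held('w6')
s=monitor.observe(); R=np.array(s["tool_rot"]);P=np.array(s["position"])
print((R.T@(np.array([.4627,-.0097,0])-P)).round(4),s["wrist_torque"])
E
```

```text
10.15 [ 0.4637 -0.0108  0.0383] w 0.0533 ft [ 0.04  0.58 -0.54]
11669 z pct [-0.0266 -0.0104 -0.0092 -0.0088 -0.0083 -0.0065  0.0019] x [-0.0254  0.0293]
plane tilt deg [ 1.05 -0.2 ] top z tool -0.0087
centre in tool [ 0.0007 -0.0006] res 0.0007 212
[0.0014 0.0008 0.0384] [-0.01342184 -0.05343344 -0.01902301]
```

```bash
python3 - <<'E'
from h import *
p,d,X,s,C=grab(); R=np.array(s["tool_rot"]);P=np.array(s["position"]); print(P.round(4))
m=(X[...,2]>.03)&(X[...,2]<.06)&(np.hypot(X[...,0]-.4627,X[...,1]+.0097)>.0295)&(np.hypot(X[...,0]-.4627,X[...,1]+.0097)<.042)
L=(X-P)@R
for k in range(4):
    a=np.radians(-15.5+45+90*k); u=np.array([np.cos(a),np.sin(a)]); e=X[...,:2]-[.4627,-.0097]
    mm=m&((e@u)>.02)&(abs(e@[-u[1],u[0]])<.012); print(k,mm.sum(),X[mm].mean(0).round(4) if mm.any() else "",np.percentile(e[mm]@u,[5,50,95]).round(4) if mm.any() else "")
x0,y0=project([[.4627,-.0097,.045]],C)[0]; print(x0,y0)
cx,cy=int(x0),int(min(y0,290)); c=p[max(0,cy-90):cy+90,cx-120:cx+120]; cv2.imwrite("pics/w7.png",cv2.resize(c,None,fx=3,fy=3,interpolation=cv2.INTER_CUBIC))
E
```

```text
[ 0.4638 -0.0108  0.0384]
0 288 [0.4901 0.0062 0.0449] [0.0298 0.0315 0.0343]
1 533 [0.4454 0.0186 0.0423] [0.03   0.0334 0.0355]
2 535 [ 0.4334 -0.0246  0.0423] [0.0297 0.0331 0.0352]
3 257 [ 0.4767 -0.0383  0.0462] [0.0282 0.0319 0.0345]
258.8699560164988 259.2613423720693
```

View pics/w7.png

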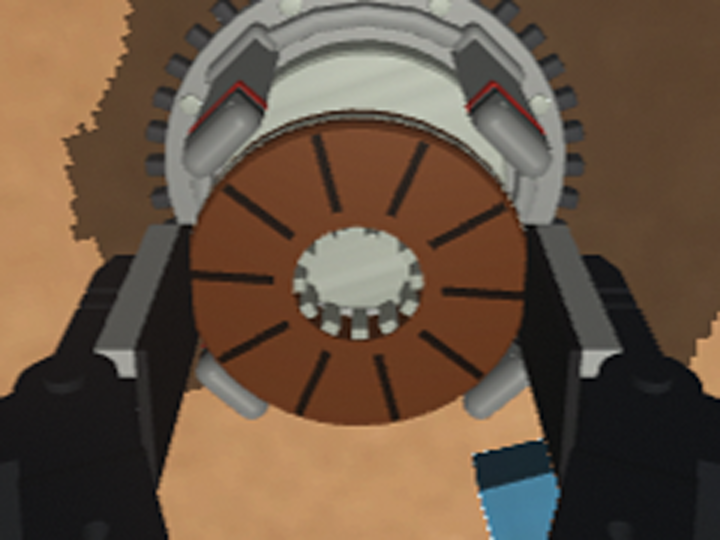

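Picture: the plate sits just inside the post tops but about 1.3 mm left (image) of the drum's axis, which agrees with the numbers. I'll correct that and lower.

>>> {"name": "step_arm", "arguments": {"fingers": [1,1,1,1,1,1,1], "travel": [[0.007,0.013,0],[0,0,0],[0,0,0.06],[0,0,0.06],[0,0,0.06],[0,0,0.06],[0,0,0]], "twist": [0,0,0,0,0,0,0]}}

```text
time_s: 11.12
position: [0.4631, -0.0093, 0.0138]
tool_rot: [[-0.963, 0.269, -0.001], [0.269, 0.963, 0.0], [0.001, 0.0, -1.0]]
ft_force: [-0.7, -0.3, -1.0]
grip_width: 0.0533
gripper_force: 47.7
```

```bash
python3 - <<'E'
from h import *
held('w8')
s=monitor.observe(); R=np.array(s["tool_rot"]);P=np.array(s["position"])
print((R.T@(np.array([.4627,-.0097,0])-P)).round(4))
E
```

```text
11.175 [ 0.4633 -0.0093  0.0141] w 0.0534 ft [-0.17 -0.72  0.04]
16155 z pct [-0.0289 -0.0224 -0.0095 -0.0088 -0.0079  0.0076  0.0098] x [-0.025   0.0387]
plane tilt deg [ 9.1  -0.36] top z tool -0.0078
centre in tool [-0.0108  0.0013] res 0.0047 404
[ 0.0006 -0.0005  0.0143]
```

>>> {"name": "step_arm", "arguments": {"fingers": [1,1,1,1,1], "travel": [[0,0,0.01],[0,0,0.01],[0,0,0.006],[0,0,0.004],[0,0,0]], "twist": [0,0,0,0,0]}}

```text
time_s: 11.85
position: [0.4634, -0.0093, 0.0113]
tool_rot: [[-0.963, 0.269, 0.0], [0.269, 0.963, -0.0], [-0.0, -0.0, -1.0]]
ft_force: [1.1, 0.4, -0.9]
grip_width: 0.0533
gripper_force: 47.7
```

>>> {"name": "step_arm", "arguments": {"fingers": [1,-0.45,-0.6,-0.6,-0.6,-0.6,-0.6,-0.6,-0.6], "travel": [[0,0,0.004],[0,0,0],[0,0,0],[0,0,0],[0,0,-0.1],[0,0,-0.4],[0,0,-0.5],[0,0,-0.4],[0,0,0]], "twist": [0,0,0,0,0,0,0,0,0]}}

```text
time_s: 12.98
position: [0.4645, -0.0096, 0.1541]
tool_rot: [[-0.963, 0.269, 0.006], [0.269, 0.963, -0.002], [-0.007, -0.0, -1.0]]
ft_force: [0.7, 0.0, -1.1]
grip_width: 0.0688
gripper_force: 0.0
```

```bash
python3 - <<'E'
from h import *
for i in range(3): optics.get_image("wrist")
p,d,X,s,C=grab(); P=np.array(s["position"]);R=np.array(s["tool_rot"]);print(s["time_s"],P.round(4))
print(drumfit(X,.044,.055),disc(X,(.4627,-.0097),.0195,.0035,.031))
print("to mid",(R.T@(np.array([.5692,.3428,0])-P)).round(4))
E
```

```text
13.125 [ 0.4628 -0.0092  0.1504]
(array([ 0.46271251, -0.00967049]), np.float64(-15.616451359139731), np.int64(411), np.float64(85.071947900098)) (array([ 0.4634, -0.0099,  0.0278]), np.int64(2622), np.float64(0.0191), np.float64(0.0008))
to mid [-0.008   0.3676  0.1504]
```

>>> {"name": "step_arm", "arguments": {"fingers": [-0.6,-0.6,-0.6,-0.6,-0.6,-0.6,-0.6,-0.6,-0.6,-0.6], "travel": [[0,0.4,0],[0,0.5,0],[0,0.5,0],[0,0.5,0],[0,0.5,0],[0,0.5,0],[0,0.5,0],[-0.08,0.28,0],[0,0,0],[0,0,0]], "twist": [0,0,0,0,0,0,0,0,0,0]}}

```text
time_s: 14.42
position: [0.5695, 0.3423, 0.1498]
tool_rot: [[-0.963, 0.269, -0.002], [0.269, 0.963, -0.001], [0.002, -0.002, -1.0]]
ft_force: [0.6, -0.7, 1.0]
grip_width: 0.0683
gripper_force: 0.0
```

```bash
python3 - <<'E'
from h import *
for i in range(3): optics.get_image("wrist")
p,d,X,s,C=grab(); P=np.array(s["position"]);R=np.array(s["tool_rot"]);print(s["time_s"],P.round(4),np.degrees(np.arctan2(R[1,1],R[0,1])))
for nm,c,z in [("mid",(.5692,.3428),.0125),("fb",(.5815,.2532),.0115)]:
    r=disc(X,c,z); print(nm,r,(R.T@(np.array([*r[0][:2],.005])-P)).round(4))
E
```

```text
14.575 [0.5698 0.3421 0.1509] 74.34858039992677
mid (array([0.569 , 0.3426, 0.0275]), np.int64(2455), np.float64(0.0121), np.float64(0.0003)) [0.0009 0.0003 0.1459]
fb (array([0.5819, 0.2543, 0.0275]), np.int64(2207), np.float64(0.0112), np.float64(0.0003)) [-0.0353 -0.0812  0.1459]
```

>>> {"name": "step_arm", "arguments": {"fingers": [-0.6,-0.6,-0.6,-0.6,-0.6,-0.6,1,1,1,1], "travel": [[0.009,0.003,0.4],[0,0,0.5],[0,0,0.35],[0,0,0.15],[0,0,0.07],[0,0,0],[0,0,0],[0,0,0],[0,0,0],[0,0,0]], "twist": [0,0,0,0,0,0,0,0,0,0], "force": 50}}

```text
time_s: 15.88
position: [0.5699, 0.3438, 0.006]
tool_rot: [[-0.963, 0.269, 0.003], [0.269, 0.963, 0.001], [-0.002, 0.002, -1.0]]
ft_force: [-1.9, -0.6, 5.1]
grip_width: 0.0527
gripper_force: 51.1
```

```bash
python3 -c "
from h import *
held('w9');s=monitor.observe();print(s['ft_force'],s['position'],s['wrist_torque'])"
```

```text
15.925 [0.57   0.3438 0.006 ] w 0.0527 ft [-1.39 -1.41  6.25]
21077 z pct [-0.0237 -0.0069 -0.0059  0.0009  0.0017  0.0023  0.0028] x [-0.0478  0.0492]
plane tilt deg [ 1.88 -0.01] top z tool -0.0023
centre in tool [ 0.0228 -0.0071] res 0.0058 478
[-2.12201171 -1.47654863  5.47716264] [0.56997038 0.34376926 0.00598854] [-0.12572921  0.25946347  0.014922  ]
```

>>> {"name": "step_arm", "arguments": {"fingers": [-0.6,-0.6,-0.6,-0.6,-0.6], "travel": [[0,0,0],[0,0,0],[0,0,0],[0,0,0],[0,0,0]], "twist": [0,0,0,0,0]}}

```text
time_s: 16.6
position: [0.5692, 0.3435, 0.0039]
tool_rot: [[-0.963, 0.269, -0.0], [0.269, 0.963, -0.0], [0.0, -0.0, -1.0]]
ft_force: [-0.5, -0.3, 0.4]
grip_width: 0.0681
gripper_force: 0.0
```

```bash
python3 -c "
from h import *
p,d,X,s,C=grab();P=np.array(s['position']);R=np.array(s['tool_rot']);print(P,s['ft_force'],s['grip_width'])
r=disc(X,(.569,.3426),.0125);print(r,(R.T@(np.array([*r[0][:2],.005])-P)).round(4))
cv2.imwrite('pics/w10.png',p)"
```

```text
[0.56916294 0.34352409 0.00386846] [-0.49499608 -0.31284353  0.42869902] 0.0681169407710665
(array([0.5689, 0.3436, 0.0276]), np.int64(8365), np.float64(0.0121), np.float64(0.0002)) [ 0.0003  0.     -0.0011]
```

View pics/w10.png

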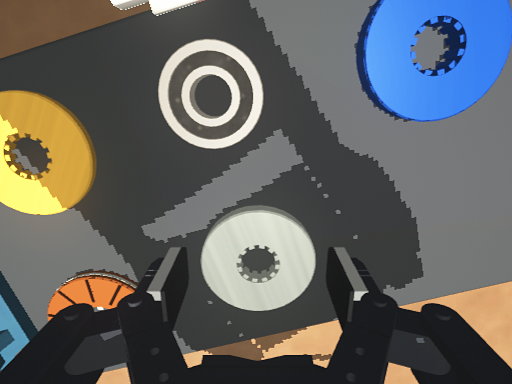

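Picture: bare-steel plate flat between the open pads (258,260), centred. Regrip more gently.

>>> {"name": "step_arm", "arguments": {"fingers": [-0.6,1,1,1,1,1,1], "travel": [[0,0,0.008],[0,0,0],[0,0,0],[0,0,0],[0,0,0],[0,0,0],[0,0,0]], "twist": [0,0,0,0,0,0,0], "force": 30}}

```text
time_s: 17.52
position: [0.5693, 0.3435, 0.0034]
tool_rot: [[-0.963, 0.269, 0.0], [0.269, 0.963, 0.0], [-0.0, 0.0, -1.0]]
ft_force: [-0.8, -0.6, 5.0]
grip_width: 0.054
gripper_force: 31.9
```

>>> {"name": "step_arm", "arguments": {"fingers": [1,1,1,1,1,1,1], "travel": [[0,0,-0.1],[0,0,-0.3],[0,0,-0.5],[0,0,-0.3],[0,0,-0.06],[0,0,0],[0,0,0]], "twist": [0,0,0,0,0,0,0], "force": 40}}

```text
time_s: 18.4
position: [0.5686, 0.3432, 0.1272]
tool_rot: [[-0.963, 0.269, -0.003], [0.269, 0.963, -0.001], [0.003, -0.002, -1.0]]
ft_force: [0.4, -0.3, -1.1]
grip_width: 0.0535
gripper_force: 42.5
```

```bash
python3 -c "
from h import *
held('w11');s=monitor.observe();R=np.array(s['tool_rot']);P=np.array(s['position'])
print('to drum',(R.T@(np.array([.4627,-.0097,0])-P)).round(4))"
```

```text
18.45 [0.5687 0.3433 0.1274] w 0.0538 ft [-0.53  0.11 -1.04]
10089 z pct [-0.027  -0.0131 -0.009  -0.0086 -0.0083 -0.0075 -0.0032] x [-0.0254  0.0273]
plane tilt deg [ 0.22 -0.05] top z tool -0.0085
centre in tool [ 0.0002 -0.0004] res 0.0003 216
to drum [ 0.007  -0.3683  0.1282]
```

>>> {"name": "step_arm", "arguments": {"fingers": [1,1,1,1,1,1,1,1,1,1], "travel": [[0,-0.4,0],[0,-0.5,0],[0,-0.5,0],[0,-0.5,0],[0,-0.5,0],[0,-0.5,0],[0,-0.5,0],[0.07,-0.28,0],[0,0,0],[0,0,0]], "twist": [0,0,0,0,0,0,0,0,0,0]}}

```text
time_s: 19.75
position: [0.4638, -0.0088, 0.129]
tool_rot: [[-0.963, 0.269, -0.0], [0.269, 0.963, 0.0], [0.0, 0.0, -1.0]]
ft_force: [0.2, 0.4, -0.6]
grip_width: 0.0533
gripper_force: 42.6
```

>>> {"name": "step_arm", "arguments": {"fingers": [1,1,1,1,1,1,1], "travel": [[0,0,0.2],[0,0,0.25],[0,0,0.2],[0,0,0.05],[0,0,0],[0,0,0],[0,0,0]], "twist": [0,0,0,0,0,0,0]}}

```text
time_s: 20.62
position: [0.4639, -0.0091, 0.0597]
tool_rot: [[-0.963, 0.269, 0.001], [0.269, 0.963, -0.0], [-0.001, -0.0, -1.0]]
ft_force: [-0.1, -0.9, -1.5]
grip_width: 0.0535
gripper_force: 42.7
```

```bash
python3 -c "
from h import *
held('w12');s=monitor.observe();R=np.array(s['tool_rot']);P=np.array(s['position'])
print('to drum',(R.T@(np.array([.4627,-.0097,0])-P)).round(4),np.degrees(np.arctan2(R[1,1],R[0,1])))"
```

```text
20.675 [ 0.4638 -0.0091  0.0596] w 0.0539 ft [-0.84  0.32 -1.91]
10100 z pct [-0.027  -0.0132 -0.0091 -0.0087 -0.0083 -0.0075 -0.0031] x [-0.0253  0.0274]
plane tilt deg [ 0.21 -0.06] top z tool -0.0086
centre in tool [ 0.0002 -0.0004] res 0.0003 212
to drum [ 0.0009 -0.0008  0.0595] 74.40632648104298
```

>>> {"name": "step_arm", "arguments": {"fingers": [1,1,1,1,1,1,1,1,1,1], "travel": [[0.007,-0.004,0],[0,0,0.06],[0,0,0.06],[0,0,0.06],[0,0,0.06],[0,0,0.06],[0,0,0.06],[0,0,0.02],[0,0,0],[0,0,0]], "twist": [0,0,0,0,0,0,0,0,0,0]}}

```text
time_s: 21.98
position: [0.4629, -0.0093, 0.0213]
tool_rot: [[-0.963, 0.269, 0.0], [0.269, 0.963, -0.0], [-0.0, 0.0, -1.0]]
ft_force: [-0.5, 0.3, -1.5]
grip_width: 0.0536
gripper_force: 42.7
```

>>> {"name": "step_arm", "arguments": {"fingers": [1,1,1,1,1,1], "travel": [[0,0,0.01],[0,0,0.008],[0,0,0.006],[0,0,0.004],[0,0,0],[0,0,0]], "twist": [0,0,0,0,0,0]}}

```text
time_s: 22.72
position: [0.4628, -0.0093, 0.0185]
tool_rot: [[-0.963, 0.269, 0.0], [0.269, 0.963, -0.0], [-0.0, -0.0, -1.0]]
ft_force: [-0.8, -0.3, 3.8]
grip_width: 0.0534
gripper_force: 43.1
```

>>> {"name": "step_arm", "arguments": {"fingers": [1,-0.45,-0.6,-0.6,-0.6,-0.6,-0.6,-0.6,-0.6], "travel": [[0,0,0],[0,0,0],[0,0,0],[0,0,0],[0,0,-0.1],[0,0,-0.3],[0,0,-0.5],[0,0,-0.4],[0,0,0]], "twist": [0,0,0,0,0,0,0,0,0]}}

```text
time_s: 23.85
position: [0.4639, -0.0095, 0.1514]
tool_rot: [[-0.963, 0.269, 0.006], [0.269, 0.963, -0.002], [-0.007, -0.0, -1.0]]
ft_force: [0.5, 0.8, -0.8]
grip_width: 0.0685
gripper_force: 0.0
```

```bash
python3 - <<'E'
from h import *
for i in range(3): optics.get_image("wrist")
p,d,X,s,C=grab(); P=np.array(s["position"]);R=np.array(s["tool_rot"]);print(s["time_s"],P.round(4),np.round(s["q"],1))
print(drumfit(X,.044,.055),disc(X,(.4627,-.0097),.0272,.0035,.0295))
E
```

```text
24.0 [ 0.4622 -0.0091  0.1478] [-15.9  18.2  95.5   0.   66.4 -90.3]
(array([ 0.46271808, -0.00968841]), np.float64(-15.646477785562626), np.int64(425), np.float64(88.25527739638879)) (array([ 0.4628, -0.0098,  0.0275]), np.int64(2746), np.float64(0.0271), np.float64(0.0003))
```

>>> {"name": "step_arm", "arguments": {"fingers": [-0.6,-0.6,-0.6,-0.6,-0.6,-0.6,-0.6,-0.6,-0.6,-0.6], "travel": [[0,0,0],[0,0,0],[0,0,0],[0,0,0],[0,0,0],[0,0,0],[0,0,0],[0,0,0],[0,0,0],[0,0,0]], "twist": [0.05,0.05,0.05,0.05,0.05,0.05,0.05,0.05,0.05,0.05]}}

```text
time_s: 25.3
position: [0.4623, -0.0092, 0.1472]
tool_rot: [[0.274, 0.962, -0.003], [0.962, -0.274, 0.001], [0.0, -0.003, -1.0]]
ft_force: [0.3, 0.1, -0.7]
grip_width: 0.0686
gripper_force: 0.0
```

>>> {"name": "step_arm", "arguments": {"fingers": [-0.6,-0.6,-0.6,-0.6,-0.6,-0.6,-0.6,-0.6,-0.6,-0.6], "travel": [[0,0,0],[0.35,0.06,0],[0.45,0.07,0],[0.5,0.08,0],[0.5,0.08,0],[0.5,0.08,0],[0.4,0.05,0],[0.16,0.02,0],[0,0,0],[0,0,0]], "twist": [0,0,0,0,0,0,0,0,0,0]}}

```text
time_s: 26.55
position: [0.5817, 0.2531, 0.1482]
tool_rot: [[0.269, 0.963, -0.001], [0.963, -0.269, -0.0], [-0.001, -0.001, -1.0]]
ft_force: [0.5, -0.2, -0.2]
grip_width: 0.0685
gripper_force: 0.0
```

```bash
python3 - <<'E'
from h import *
for i in range(3): optics.get_image("wrist")
p,d,X,s,C=grab(); P=np.array(s["position"]);R=np.array(s["tool_rot"]);print(s["time_s"],P.round(4),np.degrees(np.arctan2(R[1,1],R[0,1])))
for nm,c,z in [("fb",(.5815,.254),.0115),("thin",(.4905,.2595),.0095)]:
    r=disc(X,c,z); print(nm,r,(R.T@(np.array([*r[0][:2],.005])-P)).round(4))
E
```

```text
26.7 [0.582  0.2534 0.1486] -15.642704203707074
fb (array([0.5819, 0.2547, 0.0275]), np.int64(2476), np.float64(0.0111), np.float64(0.0003)) [ 0.0013 -0.0004  0.1436]
thin (array([0.4917, 0.2598, 0.0276]), np.int64(2324), np.float64(0.009), np.float64(0.0003)) [-0.0181 -0.0887  0.1436]
```

>>> {"name": "step_arm", "arguments": {"fingers": [-0.6,-0.6,-0.6,-0.6,-0.6,-0.6,-0.6], "travel": [[0.013,-0.004,0.35],[0,0,0.5],[0,0,0.35],[0,0,0.15],[0,0,0.06],[0,0,0.04],[0,0,0]], "twist": [0,0,0,0,0,0,0]}}

```text
time_s: 27.62
position: [0.5824, 0.2558, 0.0041]
tool_rot: [[0.269, 0.963, 0.001], [0.963, -0.269, 0.0], [0.001, 0.001, -1.0]]
ft_force: [0.5, 0.1, -0.5]
grip_width: 0.0683
gripper_force: 0.0
```

>>> {"name": "step_arm", "arguments": {"fingers": [-0.6,1,1,1,1,1,1], "travel": [[0,0,0],[0,0,0],[0,0,0],[0,0,0],[0,0,0],[0,0,0],[0,0,0]], "twist": [0,0,0,0,0,0,0], "force": 35}}

```text
time_s: 28.5
position: [0.5823, 0.2558, 0.0043]
tool_rot: [[0.269, 0.963, 0.001], [0.963, -0.269, 0.0], [0.001, 0.001, -1.0]]
ft_force: [-1.4, 0.0, 4.9]
grip_width: 0.0536
gripper_force: 35.6
```

>>> {"name": "step_arm", "arguments": {"fingers": [1,1,1,1,1,1,1], "travel": [[0,0,-0.1],[0,0,-0.3],[0,0,-0.5],[0,0,-0.3],[0,0,-0.06],[0,0,0],[0,0,0]], "twist": [0,0,0,0,0,0,0], "force": 40}}

```text
time_s: 29.38
position: [0.5814, 0.2556, 0.1276]
tool_rot: [[0.269, 0.963, -0.003], [0.963, -0.269, -0.001], [-0.001, -0.003, -1.0]]
ft_force: [0.3, 0.9, -0.2]
grip_width: 0.0533
gripper_force: 42.2
```

```bash
python3 -c "
from h import *
held('w13');s=monitor.observe();R=np.array(s['tool_rot']);P=np.array(s['position'])
print('to drum',(R.T@(np.array([.4627,-.0097,0])-P)).round(4))"
```

```text
29.425 [0.5815 0.2556 0.1278] w 0.0531 ft [ 1.28 -0.74  0.08]
9782 z pct [-0.0272 -0.014  -0.007  -0.0066 -0.0062 -0.0055 -0.0021] x [-0.0267  0.0261]
plane tilt deg [0.14 0.08] top z tool -0.0065
centre in tool [-0.001   0.0006] res 0.0003 206
to drum [-0.2874 -0.0429  0.1284]
```

>>> {"name": "step_arm", "arguments": {"fingers": [1,1,1,1,1,1,1,1,1], "travel": [[-0.3,-0.05,0],[-0.45,-0.07,0],[-0.5,-0.08,0],[-0.5,-0.08,0],[-0.5,-0.08,0],[-0.4,-0.05,0],[-0.21,-0.025,0],[0,0,0],[0,0,0]], "twist": [0,0,0,0,0,0,0,0,0]}}

```text
time_s: 30.6
position: [0.4634, -0.0076, 0.1291]
tool_rot: [[0.269, 0.963, -0.0], [0.963, -0.269, 0.0], [0.0, -0.0, -1.0]]
ft_force: [-0.0, 0.2, -0.1]
grip_width: 0.0532
gripper_force: 42.2
```

>>> {"name": "step_arm", "arguments": {"fingers": [1,1,1,1,1,1,1], "travel": [[0,0,0.2],[0,0,0.25],[0,0,0.2],[0,0,0.03],[0,0,0],[0,0,0],[0,0,0]], "twist": [0,0,0,0,0,0,0]}}

```text
time_s: 31.48
position: [0.4635, -0.0081, 0.0618]
tool_rot: [[0.269, 0.963, 0.001], [0.963, -0.269, -0.0], [-0.0, 0.001, -1.0]]
ft_force: [0.2, 0.2, -0.6]
grip_width: 0.0533
gripper_force: 42.2
```

```bash
python3 -c "
from h import *
held('w14');p,d,X,s,C=grab();R=np.array(s['tool_rot']);P=np.array(s['position'])
print('to drum',(R.T@(np.array([.4627,-.0097,0])-P)).round(4),np.degrees(np.arctan2(R[1,1],R[0,1])))
m=(np.hypot(X[...,0]-.4627,X[...,1]+.0097)>.029)
Y=X.copy();Y[~m]=9;print(drumfit(Y,.04,.051))"
```

```text
31.525 [ 0.4634 -0.0081  0.0618] w 0.0534 ft [ 0.15 -0.17 -0.2 ]
9773 z pct [-0.027  -0.0139 -0.007  -0.0066 -0.0063 -0.0056 -0.0021] x [-0.0265  0.0261]
plane tilt deg [0.15 0.02] top z tool -0.0065
centre in tool [-0.001   0.0006] res 0.0003 205
to drum [-0.0018 -0.0002  0.0617] -15.59336329508542
(array([ 0.46329256, -0.00845721]), np.float64(-15.546879286331018), np.int64(582), np.float64(130.1575774102975))
```

>>> {"name": "step_arm", "arguments": {"fingers": [1,1,1,1], "travel": [[-0.001,-0.006,0.06],[0,0,0.06],[0,0,0],[0,0,0]], "twist": [0,0,0,0]}}

```text
time_s: 32.12
position: [0.4626, -0.008, 0.0493]
tool_rot: [[0.269, 0.963, -0.0], [0.963, -0.269, 0.0], [-0.0, -0.0, -1.0]]
ft_force: [-0.2, -0.4, -0.2]
grip_width: 0.053
gripper_force: 42.2
```

```bash
python3 -c "
from h import *
p,d,X,s,C=grab();print(s['position'],s['ft_force'])
x0,y0=project([[.4627,-.0097,.045]],C)[0]
cx,cy=int(x0),int(min(y0,290)); cv2.imwrite('pics/w15.png',cv2.resize(p[cy-90:cy+90,cx-120:cx+120],None,fx=3,fy=3,interpolation=cv2.INTER_CUBIC))"
```

```text
[ 0.4626405  -0.00800808  0.04926628] [-0.22413716 -0.38293541 -0.17730995]
```

View pics/w15.png

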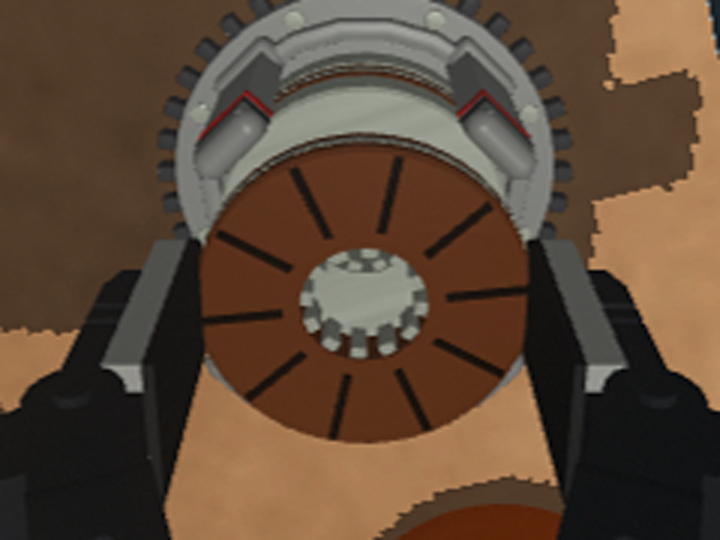

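Picture: the plate is between the post pairs left/right (centre 363 against 363), just above the tops. Measured radial error is under 0.7 mm, so I'll lower it.

>>> {"name": "step_arm", "arguments": {"fingers": [1,1,1,1,1,1,1], "travel": [[0,0,0.04],[0,0,0.04],[0,0,0.04],[0,0,0.04],[0,0,0.03],[0,0,0],[0,0,0]], "twist": [0,0,0,0,0,0,0]}}

```text
time_s: 33.05
position: [0.4627, -0.008, 0.0304]
tool_rot: [[0.269, 0.963, 0.0], [0.963, -0.269, -0.0], [-0.0, 0.0, -1.0]]
ft_force: [-0.4, -0.0, -0.3]
grip_width: 0.0531
gripper_force: 42.2
```

>>> {"name": "step_arm", "arguments": {"fingers": [1,1,1,1,1,1], "travel": [[0,0,0.01],[0,0,0.008],[0,0,0.006],[0,0,0.004],[0,0,0],[0,0,0]], "twist": [0,0,0,0,0,0]}}

```text
time_s: 33.8
position: [0.4626, -0.008, 0.0275]
tool_rot: [[0.269, 0.963, -0.0], [0.963, -0.269, -0.0], [-0.0, -0.0, -1.0]]
ft_force: [-0.2, -0.1, -0.9]
grip_width: 0.0529
gripper_force: 42.3
```

>>> {"name": "step_arm", "arguments": {"fingers": [1,1,1], "travel": [[0,0,0.005],[0,0,0],[0,0,0]], "twist": [0,0,0]}}

```text
time_s: 34.17
position: [0.4626, -0.008, 0.0274]
tool_rot: [[0.269, 0.963, 0.0], [0.963, -0.269, -0.0], [-0.0, 0.0, -1.0]]
ft_force: [-1.4, -0.3, 5.4]
grip_width: 0.0535
gripper_force: 43.0
```

Contact (+5 N) at the expected height. Release and lift.

>>> {"name": "step_arm", "arguments": {"fingers": [1,-0.45,-0.6,-0.6,-0.6,-0.6,-0.6,-0.6,-0.6,-0.6], "travel": [[0,0,0],[0,0,0],[0,0,0],[0,0,0],[0,0,-0.1],[0,0,-0.3],[0,0,-0.5],[0,0,-0.4],[0,0,0],[0,0,0]], "twist": [0,0,0,0,0,0,0,0,0,0]}}

```text
time_s: 35.42
position: [0.4622, -0.0079, 0.1567]
tool_rot: [[0.269, 0.963, -0.001], [0.963, -0.269, 0.0], [-0.0, -0.001, -1.0]]
ft_force: [-0.7, -0.1, -1.8]
grip_width: 0.068
gripper_force: 0.0
```

```bash
python3 - <<'E'
from h import *
for i in range(3): optics.get_image("wrist")
p,d,X,s,C=grab(); print(s["time_s"],np.round(s["position"],4),s["grip_width"])
print(drumfit(X,.044,.055),disc(X,(.4627,-.0097),.0342,.003,.0295))
k=(np.hypot(X[...,0]-.4627,X[...,1]+.0097)<.026)&(abs(X[...,2]-.034)<.004); A=np.c_[X[k][:,:2],np.ones(k.sum())]; print("tilt",np.degrees(np.linalg.lstsq(A,X[k][:,2],rcond=None)[0][:2]).round(2))
x0,y0=project([[.4627,-.0097,.04]],C)[0];cx,cy=int(x0),int(y0)
a=cv2.resize(p[max(0,cy-75):cy+75,cx-75:cx+75],(400,400))
q,_=optics.get_image("scene"); b=cv2.resize(q[130:330,130:330],(400,400)); cv2.imwrite("pics/w16.png",np.hstack([a,b]))
E
```

```text
35.575 [ 0.4621 -0.0079  0.1561] 0.06862737378412827
(array([ 0.46309447, -0.00905394]), np.float64(-15.423813595568582), np.int64(389), np.float64(82.26447126078185)) (array([ 0.4627, -0.0095,  0.0277]), np.int64(2761), np.float64(0.0341), np.float64(0.0005))
tilt [0.02 0.11]
```

View pics/w16.png

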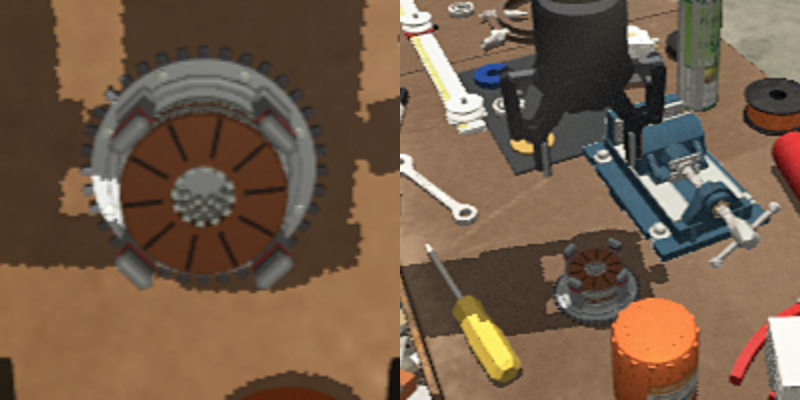

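Picture: the friction plate lies flat inside the four posts, with its top at 34.1 + 0.8 ≈ 35 mm, level with the red line. The filter and the rest are undisturbed, and the gripper is clear.

```bash
python3 -c "
from h import *
print(close_job())"
```

```text
the job is handed in; nothing more can be done
None
```

The clutch pack is finished and handed in: friction plate, 8 mm bare-steel plate, then the second friction plate on the original steel plate, with the top at about 35 mm, level with the red line, after about 36 s of the 64 s allowed.

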